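# Load the paper roll on the tea stand's holder

### The arm

A 6-joint arm with a two-finger parallel gripper is mounted at the origin on the work surface. World frame = base frame: x ahead of the robot, y to its left, z up, the work surface at z = 0. Lengths are in m, angles in rad, forces in N, time in s.
With the tool pointing down it reaches from about 0.325 to 0.9 m from the base axis. Payload 6.1 kg.
Tool frame: the origin (TCP) lies at the very end of the fingers, on their centre line; the grasp point (between the pads) lies 19 mm behind it (arm.tcp_to_grasp is the distance from the TCP to the grasp point, in m); z points along the fingers, y is the direction in which the jaws open and shut (so a half turn about z gives the same grasp; the last joint's range is limited). The gripper opens to 85 mm and grips with 20 to 120 N. Pads are 22 mm wide; open, the fingers measure 114 mm over their backs; the gripper's body (76 mm by 85 mm) begins 54 mm behind the grasp point. The pads swing forward as they close: fully open they stand 13 mm farther back than shut.
Start: joints at [1.137, 0.22, 1.526, -0, 1.395, -0.126], TCP at [0.189, 0.596, 0.231] pointing down, gripper open.
Joint ranges: [-2.98, 2.98], [-0.91, 2.08], [0.09, 2.57], [-1.24, 4.39], [0.2, 2.65], [-2.68, 2.68]. Speed limits (rad/s): [2.57, 2.57, 3.01, 3.14, 3.14, 3.14].

### API

Orientations are given as a 3x3 rotation matrix whose columns are the frame's x, y, z axes.
In Python, from plant import arm gives the robot as it stands. Calls block until the motion is done:
- arm.move_to(position, orientation): joint-space move of the TCP to a pose.
- arm.servo_line(position, rate=0.15, ori=None, f_stop=None): straight line of the TCP; ori=None keeps the orientation; rate is the mean speed in m/s. With f_stop (N) it stops when the force on the tool has changed by that much, and returns True; else False.
- arm.move_j(angles): joint-space move.
- arm.command_gripper(opening): finger opening in m; the grip force is fixed at half the most; returns when the fingers have stopped.
- arm.hold(seconds).
- arm.solve_ik(position, orientation): joint angles nearest the present ones, or None.
- arm.get_obs(): the state.
- arm.snapshot(name): name is "scene" or "top"; returns the picture (420x560x3 uint8, blue, green, red); there is no depth.
- arm.camera_info(name): a dict with "vertical_fov" (degrees; the focal length in pixels is half the picture's height over the tangent of half this angle, whatever the lens; pixels are square), "cx", "cy" (the principal point, pixels), "distortion" ([k1, k2, p1, p2, k3] as OpenCV has them; the pictures are not rectified), "R" (3x3) and "t" (3): a world point X has camera coordinates R X + t. Camera axes: x right, y down, z forward; pixel columns grow to the right and rows downward; lengths in m; the calibration is good to about 2 mm. A picture is of the moment at which its call begins. camera_info takes no time and is no camera call.
A pose or a line that the arm cannot do raises arm.MotionError and nothing moves.
- arm.close_job(): hands the job in, once; it reports no verdict.
Trained networks look in the newest picture that a camera, given by its name, has taken for a name from the list of things; names that differ only in an ending like _2 or _b are one class to them, and where a whole thing is asked for, a point or a joint stands for the part that bears it (a point fixed in the world has none). Each returns a list of dicts, best first, with "score" (0 to 1); they miss things now and then, are a little off and sometimes report something else, mostly with a low value. They report only what shows in the picture. A call takes as long as a camera call. They do not tell look-alikes from the thing itself.
- arm.search_frame(camera, thing): "bbox" ([centre column, centre row, width, height] in pixels, round what is visible of it).
- arm.cut_out(camera, thing): "region" (420x560 bool, what is visible of it) and "bbox" ([centre column, centre row, width, height] in pixels, round what is visible of it).
The state is a dict: "time": time; "joint_pos": joint angles; "joint_vel": joint speeds; "joint_efforts": joint torques, N m; "tcp_pos": TCP position; "tool_rot": TCP orientation; "wrist_force": force on the tool from outside, world axes, zero at the start; "moment": the same for the moment, N m; "grip_width": finger opening in m.
Only numpy, scipy, OpenCV 4.12 (cv2) and the standard library are available. Lean on these libraries where they do the work, as an engineer would, in place of code of your own. Each camera call takes 0.05 s, during which the arm holds its last target.

### The job

The paper holder on the tea stand is empty. Pick up the taller of the two standing paper rolls, lower it over the upright spindle of the round wooden holder until it sits on the base, and let go only once it is down, so that it does not drop. Leave the shorter roll and the white gaiwan standing where they are.

Things in the scene. Friction and masses are not known exactly. Their poses are not given: they have to be found in the camera images.
- tall_roll: Taller roll of white paper on a cardboard core: rigid tube, outside diameter 60 mm, height 90 mm, a straight 36 mm hole right through; about 0.1 kg. Stands upright on the marble, at least 25 mm free all round for fingers at its outside. Origin: on its axis, at the underside; z up. Nothing near is taller than the holder's spindle (a glass pitcher is 100 mm high, a kettle at the far right corner 170 mm).
- holder: Round holder of dark wood, fixed and upright: base disc 100 mm across, 14 mm thick, one plain spindle of 14 mm diameter in its centre, tip 119 mm above the marble. The seated roll rests on the base, spindle through its hole, 15 mm of spindle showing above. Origin: on the spindle's axis, at the base's underside; z up. (A flat stand with three short pegs at the far edge is for cups.)
- short_roll: The shorter roll, which stays where it is: same paper, outside diameter 60 mm and hole 36 mm, but only 45 mm high, standing upright. Origin: on the axis, at the underside; z up.
- gaiwan: White porcelain gaiwan (lidded tea bowl on its saucer, in one piece), which stays where it is: 100 mm across the saucer, 89 mm high to the top of the lid's knob. Origin: on the axis, at the underside of the saucer; z up.
There are look-alikes about, which are no part of the job. Of the things that look like the holder, take the one that is farthest from the robot's base at the start. What is shaped like the gaiwan but pink is not meant.

How it is judged:
By the outcome, as a careful person would: the job done as asked, in the order asked, and still so for the second after the job is handed in, with the robot touching nothing.
It also fails if it takes over 45 s, if anything falls off the work surface, if the arm or the gripper's body presses on something with over 40 N, if the wrist force passes 120 N, or if a joint passes its speed limit or range.

## Working session

There is one attempt and no reset: what is moved stays moved. The work goes in short steps, each a Python script; the robot and the scene stay as the last script left them, time stands still between calls to the robot, and variables do not carry over. Pictures are saved under pics/ and viewed, and the job is handed in when it is done.

```bash
mkdir -p pics; ls; python3 - <<'E'
from plant import arm
import cv2
for n in("scene","top"):
    cv2.imwrite(f"pics/{n}0.png",arm.snapshot(n)); 
    i=arm.camera_info(n); print(n,i)
o=arm.get_obs(); print(o["time"],o["tcp_pos"],o["tool_rot"],o["grip_width"],arm.tcp_to_grasp)
E
```

```text
pics
scene {'vertical_fov': 43.28966261708894, 'cx': 282.5338884608216, 'cy': 209.19612352674352, 'distortion': array([-0.11162969,  0.        ,  0.        ,  0.        ,  0.        ]), 'R': array([[ 0.43992751,  0.89800199,  0.00749802],
       [ 0.73240992, -0.35394819, -0.58163252],
       [-0.51965324,  0.26136777, -0.81341711]]), 't': array([-0.20972236, -0.40012259,  1.50504821])}
top {'vertical_fov': 57.9019597133543, 'cx': 279.7832651768879, 'cy': 210.28089990867522, 'distortion': array([-0.10891386,  0.        ,  0.        ,  0.        ,  0.        ]), 'R': array([[ 0.01905957, -0.99953266,  0.02389958],
       [-0.98033691, -0.02337864, -0.19594128],
       [ 0.19640845, -0.01969508, -0.98032435]]), 't': array([-0.06141397,  0.57315316,  0.76435421])}
0.1 [0.18912118 0.59511786 0.23030064] [[-9.53001964e-01  3.02963205e-01 -7.43885197e-04]
 [ 3.02964039e-01  9.53000619e-01 -1.61583477e-03]
 [ 2.19384573e-04 -1.76526417e-03 -9.99998418e-01]] 0.08509958757077567 0.0187
```

View pics/scene0.png

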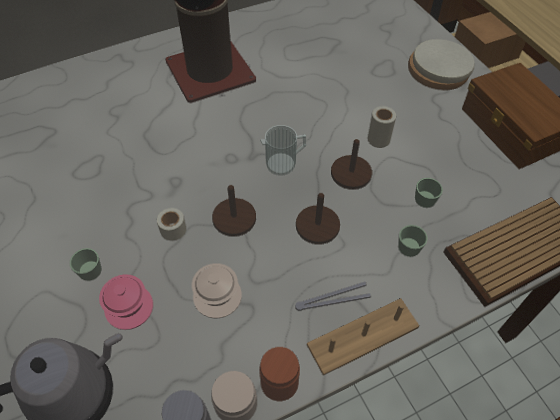

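View pics/top0.png

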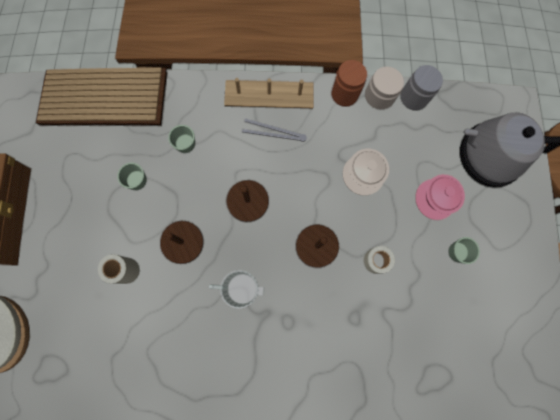

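Scene view: tall roll at about (381,126), short roll at (171,224). There are three holders, at (351,170), (318,222) and (234,215). The white gaiwan is at (216,290) and the pink one at (127,300). Top view: tall roll (112,268), short roll (380,260), holders (182,242), (248,200) and (318,246). Next I'll measure all of them.

```bash
cat > h.py <<'E'
import numpy as np, cv2
from plant import arm
def K(i):
    f=210/np.tan(np.radians(i["vertical_fov"])/2)
    return np.array([[f,0,i["cx"]],[0,f,i["cy"]],[0,0,1.]])
def proj(n,P):
    i=arm.camera_info(n); r=cv2.Rodrigues(i["R"])[0]
    return cv2.projectPoints(np.array(P,float).reshape(-1,3),r,i["t"],K(i),i["distortion"])[0][:,0]
def ground(n,uv,z):
    i=arm.camera_info(n)
    p=cv2.undistortPoints(np.array(uv,float).reshape(-1,1,2),K(i),i["distortion"])[:,0]
    d=np.c_[p,np.ones(len(p))]@i["R"]; c=-i["R"].T@i["t"]
    return c+d*((z-c[2])/d[:,2:])
def circ(c,r,z,n=60):
    a=np.linspace(0,2*np.pi,n); return np.c_[c[0]+r*np.cos(a),c[1]+r*np.sin(a),0*a+z]
E
python3 - <<'E'
from h import *
print("origin",proj("scene",[0,0,0]),proj("top",[0,0,0]))
for n in("scene","top"):
    for th in ("tall_roll","short_roll","holder","gaiwan"):
        for d in arm.cut_out(n,th):
            m=d["region"].astype(np.uint8); v,u=np.nonzero(m)
            c=[u.mean(),v.mean()] if len(u) else [0,0]
            z={"tall_roll":.045,"short_roll":.022,"holder":.014,"gaiwan":.03}[th]
            print(n,th,round(d["score"],2),np.round(d["bbox"],1),np.round(c,1),ground(n,c,z).round(3)[0])
print(arm.get_obs()["time"])
E
```

```text
origin [[209.53513474  69.92413281]] [[251.17142842 477.30427471]]
scene tall_roll 0.62 [381.8 129.2  25.1  39.3] [381.2 126.1] [0.439 0.293 0.045]
scene short_roll 0.88 [171.7 225.9  26.5  28.9] [170.8 224.7] [ 0.477 -0.276  0.022]
scene holder 0.77 [351.  163.6  39.   50. ] [351.5 170. ] [0.51  0.169 0.014]
scene holder 0.7 [317.2 217.1  42.3  52.1] [317.7 222.8] [0.61  0.022 0.014]
scene holder 0.64 [234.4 211.1  44.1  49.4] [233.5 215.5] [ 0.51  -0.139  0.014]
scene gaiwan 0.89 [214.7 292.9  51.8  56. ] [215.7 290.6] [ 0.675 -0.248  0.03 ]
scene gaiwan 0.82 [126.3 302.4  55.   58. ] [125. 302.] [ 0.62  -0.423  0.03 ]
top tall_roll 0.64 [120.5 272.1  39.2  25.9] [118.2 269.6] [0.438 0.297 0.045]
top short_roll 0.81 [377.  261.5  29.   27.2] [378.6 259.8] [ 0.474 -0.273  0.022]
top holder 0.89 [181.1 243.7  47.2  43.4] [181.6 241.7] [0.506 0.169 0.014]
top holder 0.85 [247.6 202.3  40.8  43.8] [246.6 200.8] [0.603 0.026 0.014]
top holder 0.6 [317.2 245.8  42.3  41.1] [316.5 245.7] [ 0.504 -0.134  0.014]
top gaiwan 0.81 [440.  197.2  49.7  46. ] [439.  196.9] [ 0.62  -0.419  0.03 ]
top gaiwan 0.62 [366.1 173.3  46.2  50.4] [365.3 171.5] [ 0.676 -0.246  0.03 ]
0.5
```

```bash
cat > fit.py <<'E'
from h import *
from scipy.optimize import minimize
def cylmask(n,c,r,z0,z1,off,S,sz):
    P=proj(n,np.r_[circ(c,r,z0),circ(c,r,z1)])
    h=cv2.convexHull(((P-off+.5)*S).astype(np.float32))
    m=np.zeros(sz,np.uint8); cv2.fillConvexPoly(m,np.round(h*16).astype(np.int32),255,cv2.LINE_AA,4); return m/255.
def crop(img,ctr,w,S):
    off=np.round(np.array(ctr)-w).astype(int); c=img[off[1]:off[1]+2*w,off[0]:off[0]+2*w]
    return off,cv2.resize(c,None,fx=S,fy=S,interpolation=cv2.INTER_LINEAR)
E
python3 - <<'E'
from fit import *
S=6;w=32
imgs={n:cv2.imread(f"pics/{n}0.png") for n in("scene","top")}
data={}
for n in imgs:
    off,c=crop(imgs[n],proj(n,[.607,.024,.03])[0],w,S)
    m=(cv2.cvtColor(c,cv2.COLOR_BGR2GRAY)<85).astype(float); data[n]=(off,c,m)
def model(n,p):
    off,c,m=data[n]
    return np.maximum(cylmask(n,p,.05,0,.014,off,S,m.shape),cylmask(n,p,.007,.014,.119,off,S,m.shape))
for ns in (["scene"],["top"],["scene","top"]):
    f=lambda p:sum(np.abs(model(n,p)-data[n][2]).sum()/data[n][2].sum() for n in ns)
    r=minimize(f,[.607,.024],method="Nelder-Mead",options=dict(initial_simplex=[[.607,.024],[.615,.024],[.607,.032]]))
    print(ns,r.x.round(4),r.fun)
p=r.x; out=[]
for n in imgs:
    off,c,m=data[n]; c=c.copy()
    for cc in(circ(p,.05,0),circ(p,.05,.014),circ(p,.007,.119)):
        cv2.polylines(c,[((proj(n,cc)-off+.5)*S).astype(np.int32)],True,(0,255,0),1)
    out.append(c)
p0=[.4385,.295]
for n in imgs:
    off,c=crop(imgs[n],proj(n,[*p0,.045])[0],w,S)
    for cc in(circ(p0,.03,0),circ(p0,.03,.09),circ(p0,.018,.09)):
        cv2.polylines(c,[((proj(n,cc)-off+.5)*S).astype(np.int32)],True,(0,255,0),1)
    out.append(c)
o=np.vstack([np.hstack(out[:2]),np.hstack(out[2:])]); print(o.shape)
cv2.imwrite("pics/ov1.png",cv2.resize(o,(600,600)))
E
```

```text
['scene'] [0.607  0.0233] 0.07603161327722242
['top'] [0.6081 0.0261] 0.09960831963405047
['scene', 'top'] [0.6068 0.0237] 0.17719695367027893
(768, 768, 3)
```

View pics/ov1.png

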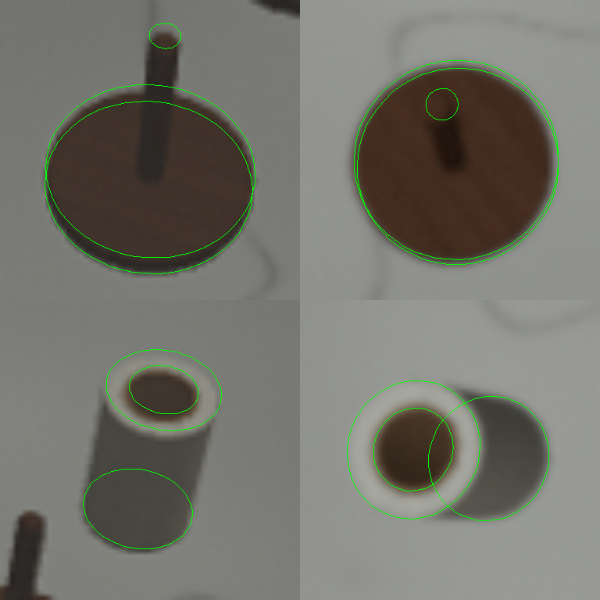

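The three holders are A (182,242 in top), 0.536 m from the base; B (248,200), 0.607 m; and C (318,246), 0.525 m. B is the farthest, so it is the one meant, and the crop with its overlay fits within about 2 mm. The roll overlay fits the 90 mm height and 60 mm diameter, so that is the tall roll. Its surroundings are clear, so I'll grasp it now.

```bash
cat >> h.py <<'E'
def rot(phi):
    y=np.array([np.cos(phi),np.sin(phi),0]); z=np.array([0,0,-1.]); return np.c_[np.cross(y,z),y,z]
E
python3 - <<'E'
from fit import *
# refine roll: bright ring centroid in both views
for n in("scene","top"):
    img=cv2.imread(f"pics/{n}0.png"); off,c=crop(img,proj(n,[.4385,.295,.09])[0],16,8)
    g=cv2.cvtColor(c,cv2.COLOR_BGR2GRAY); d=(g<np.percentile(g,5)+25).astype(np.uint8)
    # hole: brown -> red>blue
    d=((c[...,2].astype(int)-c[...,0])>14).astype(np.uint8)
    k,l,s,ce=cv2.connectedComponentsWithStats(d); j=1+np.argmax(s[1:,4])
    uv=ce[j]/8+off-.5; print(n,uv,s[j],ground(n,uv,.085).round(4))
import itertools
for phi in np.radians(np.arange(-90,90,30)):
    R=rot(phi); a=arm.solve_ik([.4385,.295,.045],R); b=arm.solve_ik([.607,.0245,.2],R)
    print(round(np.degrees(phi)),None if a is None else np.round(a,2),None if b is None else np.round(b,2))
for R in (-rot(0),):pass
E
```

```text
scene [383.71994681 113.90023127] [   61    89   140    99 10810] [[0.4375 0.2944 0.085 ]]
top [111.03648085 268.276792  ] [   54    53   158   164 19894] [[0.4389 0.2964 0.085 ]]
-90 [ 0.44  0.21  1.92 -0.    1.01  2.01] [-0.09  0.2   1.61 -0.    1.33  1.48]
-60 [ 0.44  0.21  1.92 -0.    1.01  1.49] [-0.09  0.2   1.61 -0.    1.33  0.96]
-30 [ 0.44  0.21  1.92 -0.    1.01  0.97] [-0.09  0.2   1.61 -0.    1.33  0.43]
0 [ 0.44  0.21  1.92 -0.    1.01  0.44] [-0.09  0.2   1.61 -0.    1.33 -0.09]
30 [ 0.44  0.21  1.92 -0.    1.01 -0.08] [-0.09  0.2   1.61 -0.    1.33 -0.61]
60 [ 0.44  0.21  1.92 -0.    1.01 -0.6 ] [-0.09  0.2   1.61 -0.    1.33 -1.14]
```

```bash
python3 - <<'E'
from h import *
R=rot(np.radians(30)); p=np.array([.438,.295])
arm.move_to([*p,.20],R)
print(arm.get_obs()["time"])
s=arm.servo_line([*p,.045],rate=.1,f_stop=8); o=arm.get_obs(); print("stop",s,o["tcp_pos"],o["wrist_force"])
if not s:
    arm.command_gripper(.05); o=arm.get_obs(); print(o["time"],o["grip_width"],o["wrist_force"],o["tcp_pos"])
    for n in("scene","top"): cv2.imwrite(f"pics/{n}1.png",arm.snapshot(n))
E
python3 -c "
import cv2,numpy as np
a=cv2.imread('pics/scene1.png')[40:240,280:480];b=cv2.imread('pics/top1.png')[170:370,30:230]
cv2.imwrite('pics/g1.png',cv2.resize(np.hstack([a,b]),(800,400)))"
```

```text
1.9583
stop False [0.43854979 0.2952756  0.04571008] [-0.63957559  0.24663737 -0.02389668]
4.025 0.05899893684892329 [0.38536716 0.58854704 5.93652087] [0.43871523 0.29533406 0.04590431]
```

View pics/g1.png

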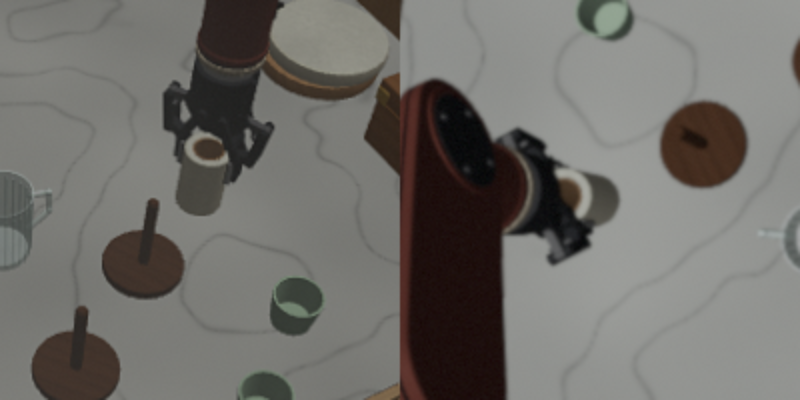

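The fingers closed at 59 mm with the roll upright between them. In the left half of the crop the roll sits at (200,180), held near its top. Next: lift, carry it high over the spindles and check.

```bash
python3 - <<'E'
from h import *
o=arm.get_obs();p=o["tcp_pos"]
arm.servo_line([p[0],p[1],.22],rate=.1)
o=arm.get_obs(); print(o["time"],o["grip_width"],o["wrist_force"],o["tcp_pos"])
arm.servo_line([.607,.0245,.22],rate=.12)
arm.hold(.3)
o=arm.get_obs(); print(o["time"],o["grip_width"],o["wrist_force"],o["tcp_pos"],o["tool_rot"][:,2])
tops=[]
c=o["tcp_pos"]; zb=c[2]-.0457
for n in("scene","top"):
    im=arm.snapshot(n); cv2.imwrite(f"pics/{n}2.png",im)
    S=5; off=np.round(proj(n,[c[0],c[1],.15])[0]-[38,60]).astype(int); off=np.maximum(off,0)
    k=cv2.resize(im[off[1]:off[1]+118,off[0]:off[0]+78],None,fx=S,fy=S)
    for cc in(circ(c,.03,zb),circ(c,.03,zb+.09),circ(c,.018,zb+.09)):
        cv2.polylines(k,[((proj(n,cc)-off+.5)*S).astype(np.int32)],True,(0,255,0),1)
    cv2.polylines(k,[((proj(n,circ([.607,.0245],.007,.119))-off+.5)*S).astype(np.int32)],True,(0,0,255),1)
    tops.append(k)
cv2.imwrite("pics/c2.png",np.hstack(tops))
E
```

```text
6.025 0.058584109285613244 [-0.75166524  0.06620215 -0.51102643] [0.43836941 0.29516563 0.21925565]
9.1333 0.05902242652867544 [ 0.61565939 -0.24332259 -0.8523019 ] [0.60695901 0.02458777 0.22003302] [-1.63456481e-06 -6.03129591e-06 -1.00000000e+00]
```

View pics/c2.png

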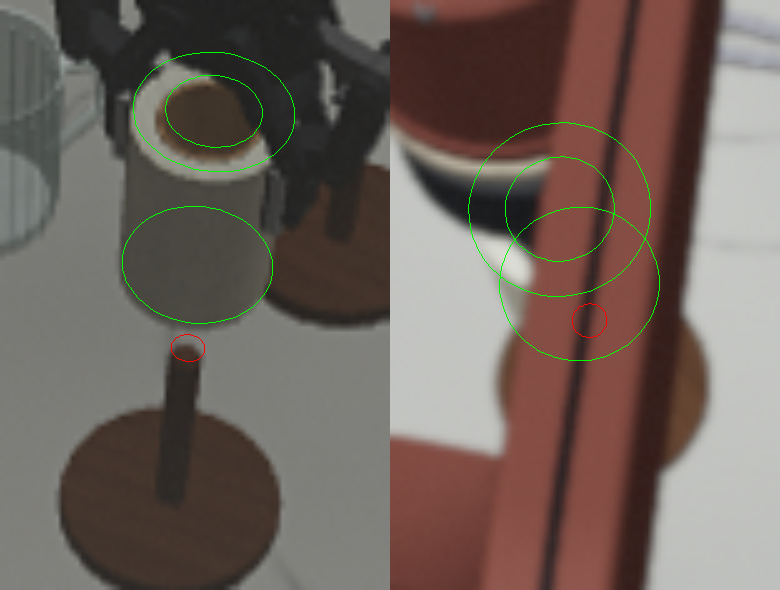

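The overlay matches to within 1–2 px, but I can't rule out a slight tilt of the roll in the grip. I'll zoom in and fit it.

```bash
python3 - <<'E'
from h import *
im=cv2.imread("pics/scene2.png"); n="scene"; c=np.array([.60696,.02459]); zb=.2200-.0457
S=12; off=np.round(proj(n,[*c,.20])[0]-[28,24]).astype(int)
out=[]
for tilt,d in((0,(0,0)),(3,(.0,.0))):
    k=cv2.resize(im[off[1]:off[1]+48,off[0]:off[0]+34],None,fx=S,fy=S,interpolation=cv2.INTER_CUBIC)
    k=cv2.convertScaleAbs(k,alpha=1.5)
    a=np.array([.866,.5,0]); Rt=cv2.Rodrigues(a*np.radians(tilt))[0]
    piv=np.array([*c,zb+.07])
    sh=np.array([-.0005,0,0])+ np.array([.0015,-.001,0])
    for r,z in((.03,0),(.03,.09),(.018,.09)):
        P=(circ([0,0],r,z-.07))@Rt.T+piv+sh
        cv2.polylines(k,[np.round((proj(n,P)-off+.5)*S).astype(np.int32)],True,(0,255,0),1)
    out.append(k)
o=np.hstack(out);print(o.shape);cv2.imwrite("pics/t2.png",cv2.resize(o,(800,int(o.shape[0]*800/o.shape[1]))) if o.shape[1]>800 else o)
print(arm.get_obs()["moment"])
E
```

```text
(576, 816, 3)
[ 0.009842   -0.02513346  0.00307535]
```

View pics/t2.png

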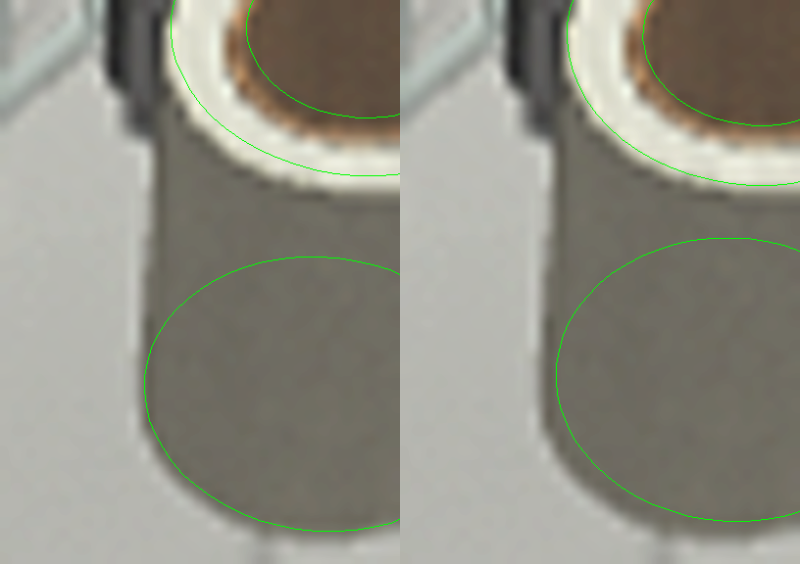

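There is no meaningful tilt: the zero-tilt overlay on the left fits within about 1 px. Lowering now, with a force stop.

```bash
python3 - <<'E'
from h import *
def st(t):
    o=arm.get_obs(); print(t,round(o["time"],2),o["grip_width"].__round__(4),o["wrist_force"].round(2),o["tcp_pos"].round(4))
p=[.607,.0245]
s=arm.servo_line([*p,.068],rate=.08,f_stop=5); st(s)
if not s:
    s=arm.servo_line([*p,.052],rate=.015,f_stop=4); st(s)
n="scene"; im=arm.snapshot(n); off=np.round(proj(n,[*p,.08])[0]-[50,45]).astype(int)
cv2.imwrite("pics/d3.png",cv2.resize(im[off[1]:off[1]+95,off[0]:off[0]+100],None,fx=6,fy=6))
E
```

```text
False 11.28 0.0592 [-0.67  0.58 -0.05] [0.6074 0.0245 0.0685]
True 11.92 0.0591 [-0.11 -0.41  4.8 ] [0.607  0.0245 0.0599]
```

View pics/d3.png

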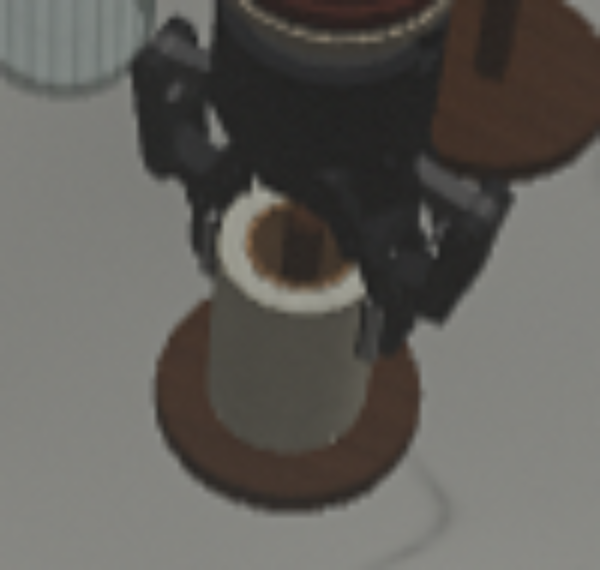

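Contact came at z = 0.0599 against 0.0597 predicted, the spindle shows inside the hole, and the roll sits centred on the base. Releasing it and retreating upward.

```bash
python3 - <<'E'
from h import *
def st(t):
    o=arm.get_obs(); print(t,round(o["time"],2),o["grip_width"].__round__(4),o["wrist_force"].round(2),o["tcp_pos"].round(4))
p=[.607,.0245]
arm.command_gripper(.085); st("open")
print(arm.servo_line([*p,.24],rate=.1,f_stop=8)); st("up")
arm.move_to([.40,.25,.25],rot(np.radians(30))); arm.hold(.3); st("away")
for n in("scene","top"): cv2.imwrite(f"pics/{n}4.png",arm.snapshot(n))
for th in("short_roll","gaiwan","tall_roll"):
    for n in ("scene","top"):
        print(n,th,[(round(d["score"],2),np.round(d["bbox"],1)) for d in arm.search_frame(n,th)])
a=cv2.imread("pics/scene4.png");b=cv2.imread("pics/top4.png")
cv2.imwrite("pics/e4.png",np.hstack([cv2.resize(a[130:330,150:350],(400,400)),cv2.resize(b[110:310,200:400],(400,400))]))
E
```

```text
open 12.35 0.0847 [ 0.1  -0.14  0.5 ] [0.6058 0.0246 0.0586]
False
up 14.31 0.0852 [-0.48  0.58 -0.83] [0.6067 0.0245 0.2393]
away 15.78 0.085 [ 0.08  0.32 -0.18] [0.4006 0.2495 0.2498]
scene short_roll [(0.81, array([172.6, 224.1,  25.1,  33.4]))]
top short_roll [(0.9, array([378.5, 261.1,  31.3,  25.1]))]
scene gaiwan [(0.58, array([127.3, 304.3,  58.8,  60.6])), (0.55, array([215.4, 290.6,  50.2,  56.9]))]
top gaiwan [(0.75, array([441.4, 196.3,  52.6,  45.3])), (0.7, array([366.6, 172.1,  47.3,  46.2]))]
scene tall_roll [(0.88, array([319.1, 213.8,  30.4,  45.5]))]
top tall_roll [(0.85, array([247.1, 196.3,  28.2,  34.3]))]
```

View pics/e4.png

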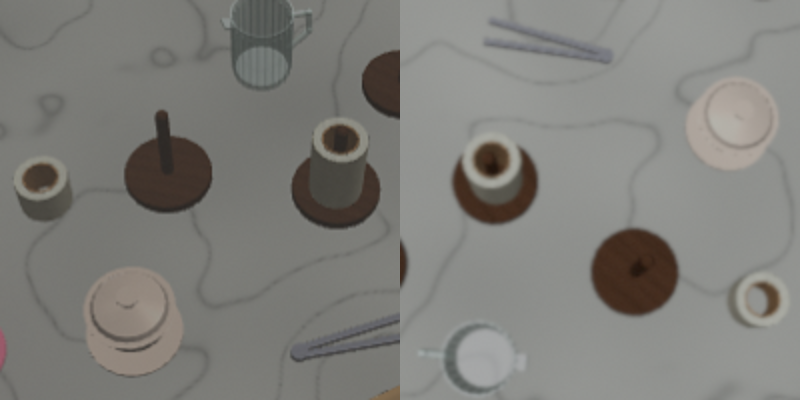

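View pics/scene4.png

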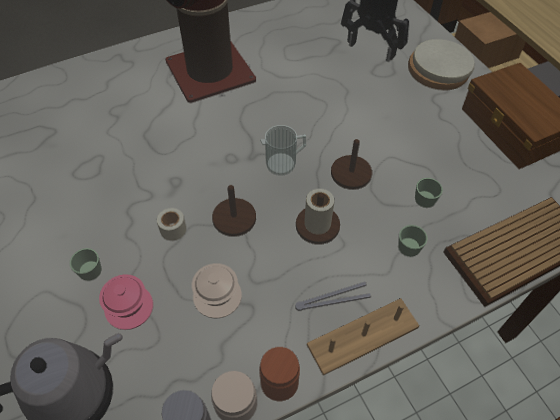

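The roll stands upright on holder B (scene 319,213; top 247,196) with the spindle in its hole. The short roll (171,224) and the gaiwan (216,290) haven't moved, and the gripper is clear. Handing in.

```bash
python3 -c "
from plant import arm
print(arm.close_job(), arm.get_obs()['time'])"
```

```text
the job is handed in; nothing more can be done
the job is handed in; nothing more can be done
```

The tall roll is on the holder and I've handed the job in; no verdict is reported. I gripped it near its top (59 mm finger opening) and lowered it over the spindle of the holder farthest from the base. That holder is 0.607 m away; the other two are 0.536 m and 0.525 m. I let go only after the roll touched the base, with about 5 N of contact at 0.0599 m TCP height against 0.0597 m predicted.

**Last checks:** both pictures show the roll upright on the base with the spindle in its hole. The short roll and white gaiwan are where they were, the open gripper is clear of everything, and the robot clock read about 16 s at those checks.

**Disagreements:** the two cameras differed by 1–3 mm on positions, well inside the 11 mm of play around the spindle. In the carry check, the top camera's view of the roll was mostly blocked by the arm, so the scene camera alone showed it had no noticeable tilt.

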